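# Uncover the vial warmer and hold up its carrier

### The job

Lift the loose cover plate off the two pins of the vial warmer and set it down flat, without dropping it, in the middle of the rubber mat. Then take the vial carrier by its handle, lift it out until its underside is at least 5 cm above the warmer's rim, and finish while holding it there over the warmer, level and still, with all four vials standing in their pockets. Do not put the carrier down or let go of it, and leave the other things on the bench alone.

Things in the scene. Friction and masses are not known exactly. Their poses are not given: they have to be found in the camera images.
- warmer: Vial warmer: fixed white box, 164 (x) x 216 (y) x 110 mm high, open on top; its well is 140 (x) x 172 (y), 90 mm deep (well floor 20 mm above the bench). Origin: centre of its underside, on the bench; z up. Two steel pins, 7 dia, stand 10 mm above the rim at x +55, y +97 and x -55, y -97 mm. It may stand on either side of the bench, its place and yaw vary.
- cover_handle (a point): Centre of the crossbar of the cover's handle. Crossbar: black, 14 (x) x 14 (z) mm in section, 84 mm long along y, so it is pinched across x; it is carried by two 10 mm posts at y +-34 mm; its centre is 48 mm above the cover's underside (36 mm free between bar and plate).
- cover: Loose aluminium cover plate, 164 (x) x 216 (y) x 5 mm, about 0.4 kg with its handle, lying at the start on the warmer's rim, its two 10 mm holes over the pins. Origin: centre of its underside; z up. Lift it straight up at least 15 mm to clear the pins.
- carrier: Loose white plastic carrier standing on the floor of the warmer's well (under the cover at the start, a little off centre and turned): base 76 (x) x 146 (y) mm; at each y end a 64 x 34 x 22 mm block of two open pockets. About 0.3 kg, 0.42 kg with vials, balanced about its handle. The same origin as carrier_base.
- carrier_base (a point): Centre of the carrier's underside; z up.
- carrier_handle (a point): Centre of the crossbar of the carrier's handle. Crossbar: steel, 14 (x) x 14 (z) mm in section, 84 mm long along the carrier's y, pinched across x; on two 10 mm posts at y +-31 mm; its centre is 72 mm above the carrier's underside, 18 mm below the warmer's rim at the start. Beside it (x) the well is free for 45 mm or more on either side, down to the carrier's base; the pocket blocks and vials begin at y +-38 mm.
- mat: Black rubber mat fixed to the bench on the warmer's other side, 220 (x) x 260 (y) x 3 mm. Origin: centre of its underside, on the bench; z up. Place and yaw vary.
- mat_mid (a point): Centre of the mat's upper face.
- vial1_mid (a point): Centre of vial 1: amber glass with white cap, 24 dia x 50 mm high, 30 g, standing loose in its pocket.
- pocket1 (a point): Where vial 1's centre is when it stands in its pocket (carrier x -15, y -55 mm, 32 mm above the carrier's underside). Pocket 27 x 28 mm inside, 22 mm deep with its floor.
- vial2_mid (a point): Centre of vial 2: amber glass with white cap, 24 dia x 50 mm high, 30 g, standing loose in its pocket.
- pocket2 (a point): Where vial 2's centre is when it stands in its pocket (carrier x -15, y +55 mm, 32 mm above the carrier's underside). Pocket 27 x 28 mm inside, 22 mm deep with its floor.
- vial3_mid (a point): Centre of vial 3: amber glass with white cap, 24 dia x 50 mm high, 30 g, standing loose in its pocket.
- pocket3 (a point): Where vial 3's centre is when it stands in its pocket (carrier x +15, y -55 mm, 32 mm above the carrier's underside). Pocket 27 x 28 mm inside, 22 mm deep with its floor.
- vial4_mid (a point): Centre of vial 4: amber glass with white cap, 24 dia x 50 mm high, 30 g, standing loose in its pocket.
- pocket4 (a point): Where vial 4's centre is when it stands in its pocket (carrier x +15, y +55 mm, 32 mm above the carrier's underside). Pocket 27 x 28 mm inside, 22 mm deep with its floor.
- jar: Bystander, leave alone: small sample jar with a red cap, 40 dia x 45 high (mm), loose on the bench. Origin: centre of its underside.
- dish: Bystander, leave alone: shallow white weighing dish, 70 dia x 14 high (mm), loose on the bench. Origin: centre of its underside.
- flask: Bystander, leave alone: stoppered volumetric flask of green glass, 74 dia x 160 high (mm), loose on the bench. Origin: centre of its underside.
- erlen: Bystander, leave alone: conical glass flask, 84 dia x 120 high (mm), loose on the bench. Origin: centre of its underside.
- beaker: Bystander, leave alone: glass beaker, 68 dia x 90 high (mm), loose on the bench. Origin: centre of its underside.
- wash: Bystander, leave alone: yellow wash bottle, 64 dia x 160 high (mm), loose on the bench. Origin: centre of its underside.

How it is judged:
By the outcome, as a careful person would: the job done as asked, in the order asked, and still so for the second after the job is handed in, while the arm keeps its last pose, push and grip.
It also fails if it takes over 62 s, if anything falls off the work surface, if the arm or the gripper's body presses on something with over 40 N, if the wrist force passes 120 N, or if a joint passes its speed limit or range.

### The arm

A 6-joint arm with a two-finger parallel gripper is mounted at the origin on the work surface. World frame = base frame: x ahead of the robot, y to its left, z up, the work surface at z = 0. Lengths are in m, angles in rad, forces in N, time in s.
With the tool pointing down it reaches from about 0.375 to 0.9 m from the base axis. Payload 3.1 kg.
Tool frame: the origin (TCP) lies between the finger pads; the fingertips stand 8 mm ahead of it and the grasp point (between the pads) lies 11 mm behind it; z points along the fingers, y is the line along which they close (so a half turn about z gives the same grasp; the last joint's range is limited). The gripper opens to 85 mm and grips with 20 to 120 N. Pads are 22 mm wide; open, the fingers measure 114 mm over their backs; the gripper's body (76 mm by 85 mm) begins 54 mm behind the grasp point. The pads swing forward as they close: fully open they stand 13 mm farther back than shut.
Start: joints at [-1.518, 0.527, 1.433, -0, 1.181, -0.178], TCP at [0.144, -0.608, 0.219] pointing down, gripper open.
Joint ranges: [-3.08, 3.08], [-0.75, 2.2], [0.22, 2.44], [-1.43, 4.57], [0, 2.65], [-2.85, 2.85]. Speed limits (rad/s): [2.79, 2.79, 3.14, 3.14, 3.14, 3.14].

### API

Orientations are given as a unit quaternion [x, y, z, w].
In Python, from station import readout, cams, sign_off gives the robot as it stands.
- The arm moves only by the tool send_rows, never from a script. Its argument "commands" is text: rows parted by semicolons, each of 5 numbers parted by spaces: the finger opening in mm, from 0 to 85.4, then the shift along the tool's x, y, z each as a share of 0.02 m, from -1 to 1, then the turn about the tool's z as a share of 4 degrees, from -1 to 1. In form: grip dx dy dz spin; .... A call has 1 to 20 rows; each row shifts and turns the commanded pose from where the row before left it, along the tool's axes as they then stand; what a row does not reach is not made up. A row lasts 1/12 s, in which the tool goes at most 41.7 mm and 7.16 degrees, less where a joint would pass 70% of its speed; a pose out of reach is approached as far as the arm can. A call with a number of a shift or a turn outside -1 to 1 is refused whole. A call with a gripper value outside its range is refused whole. The fingers move at their own pace and stop on an object; "grip_force" is the grip in N (left out, the last holds). Time passes only in rows, so rows that do not move let the fingers close. It gives the time, the measured TCP pose, the force, the opening and the grip force at its end, in the units of the state.
- readout.sense(): the state, without advancing time (a new reading comes with each control period).
- cams.snapshot(name): name is "scene" or "top" or "wrist"; returns a dict with "pixels" (420x560x3 uint8, red, green, blue), "intrinsics" (3x3 intrinsics, pixels), "dist" ([k1, k2, p1, p2, k3] as OpenCV has them; the pictures are not rectified), "eye" and "rotation" of the camera in the world. Camera axes: x right, y down, z forward; pixel columns grow to the right and rows downward; lengths in m; the calibration is good to about 2 mm. A picture is of the moment at which its call begins. There is no depth.
- sign_off(): hands the job in; it is judged then, once.
The state is a dict: "t": time; "q": joint angles; "qd": joint speeds; "tau": joint torques, N m; "tcp_pos": TCP position; "tool_rot": TCP orientation; "force": force on the tool from outside, world axes, zero at the start; "ft_torque": the same for the moment, N m; "finger_gap": opening from 0.0 (shut) to 1.0 (fully open); "gripper_force": force on a finger pad.
Only numpy, scipy, OpenCV 4.12 (cv2) and the standard library are available. Lean on these libraries where they do the work, as an engineer would, in place of code of your own. Each camera call takes 0.05 s, during which the arm holds its last target. There are 200 camera calls.

## Working session

There is one attempt and no reset: what is moved stays moved. The work goes in short steps, Python scripts to look and compute and a tool call to move; the robot and the scene stay as the last step left them, time stands still between calls to the robot, and variables do not carry over. Pictures are saved under pics/ and viewed, at most 10 in all, crops included, and the job is handed in when it is done.

Besides the shell and the picture viewer there is one more tool, called after "Emit:" as a command line: name --argument value ..., lists and objects as JSON in quotes. send_rows: Moves the arm, as the interface text tells. Its arguments: {"type":"object","properties":{"commands":{"type":"string"},"grip_force":{"type":"number"}},"required":["commands"]}

```bash
mkdir -p pics
cat > h.py <<'E'
import numpy as np, cv2
from station import readout, cams, sign_off
from scipy.spatial.transform import Rotation as R
def snap(name,fn):
    s=cams.snapshot(name); cv2.imwrite('pics/'+fn,cv2.cvtColor(np.asarray(s['pixels'],np.uint8),cv2.COLOR_RGB2BGR))
    np.savez('pics/'+fn+'.npz',**{k:np.array(s[k]) for k in('intrinsics','dist','eye','rotation')}); return s
def load(fn): return np.load('pics/'+fn+'.npz')
def ray(s,uv,z):
    p=cv2.undistortPoints(np.array(uv,float).reshape(-1,1,2),s['intrinsics'],s['dist']).reshape(-1,2)
    d=np.c_[p,np.ones(len(p))]@np.array(s['rotation']).T; e=np.array(s['eye'])
    return e+d*((np.array(z)-e[2])/d[:,2])[:,None]
def proj(s,P):
    P=np.atleast_2d(P); Rm=np.array(s['rotation']).T
    return cv2.projectPoints(P,cv2.Rodrigues(Rm)[0],-Rm@np.array(s['eye']),s['intrinsics'],s['dist'])[0].reshape(-1,2)
E
python3 - <<'E'
from h import *
for n in('top','scene'):
    s=snap(n,n+'0.png'); print(np.round(s['eye'],3),np.round(s['rotation'],2).tolist(),s['intrinsics'][0][0])
s=readout.sense(); print(s)
E
```

```text
[0.435 0.005 1.444] [0.71, -0.71, 0.04, -0.04] 488.47412599268176
[ 1.406 -0.411  0.883] [0.77, 0.48, -0.21, -0.36] 430.2460886211383
{'t': 0.1, 'q': array([-1.51750003e+00,  5.28395559e-01,  1.43380264e+00,  3.70812828e-05,
        1.18138673e+00, -1.78490567e-01]), 'qd': array([ 0.00081045, -0.00148745, -0.00170347, -0.00032696,  0.00101087,
        0.00072702]), 'tau': array([-2.95286918e-04, -4.43304527e+01, -1.78586054e+01, -2.53204880e-04,
        3.84891275e-03,  9.28818110e-06]), 'tcp_pos': array([ 0.14358133, -0.60758778,  0.2180087 ]), 'tool_rot': array([ 9.93292192e-01,  1.15627110e-01,  7.94266124e-05, -9.93114098e-04]), 'force': array([-0.06292345,  0.39452599, -0.64903983]), 'ft_torque': array([-0.0259015 , -0.01774721,  0.00454404]), 'gripper_force': 0.0, 'finger_gap': 1.0025091303910678}
```

View pics/top0.png

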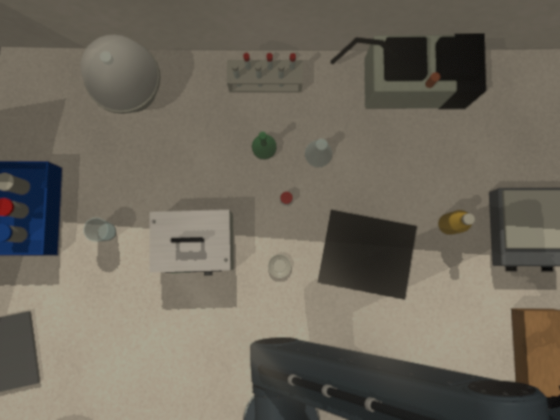

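View pics/scene0.png

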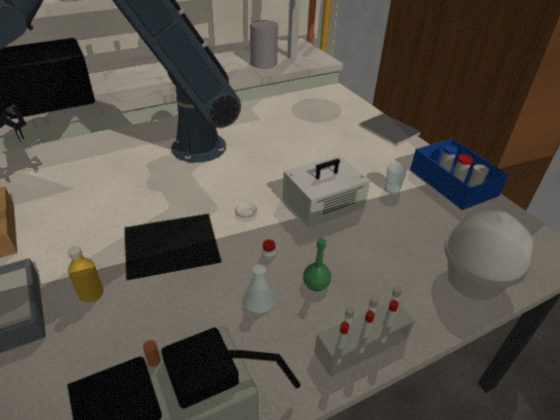

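The top view shows the cover around (190,240) with its black handle at (171–202,239) and pins near (154,221) and (226,260). The mat is at (367,254) with clear corners. The dish (280,267) and the jar (287,198) lie between them, and the wash bottle is at (456,222).

Run:
```python
from h import *
s=load('top0.png'); im=cv2.imread('pics/top0.png'); g=im.max(2)
def blob(x0,y0,x1,y1,t):
    m=(g[y0:y1,x0:x1]<t).astype(np.uint8); n,l,st,c=cv2.connectedComponentsWithStats(m); k=1+st[1:,4].argmax()
    yy,xx=np.where(l==k); return np.c_[xx+x0,yy+y0].astype(np.float32)
def rect(P):
    r=cv2.minAreaRect((P[:,:2]*1000).astype(np.float32)); return r
m=blob(300,195,430,310,50); P=ray(s,m,[.003]*len(m)); print('mat',rect(P),P.mean(0))
m=blob(162,228,215,252,70); P=ray(s,m,[.163]*len(m)); print('bar',rect(P),P.mean(0),m.min(0),m.max(0))
b=ray(s,[[154,221],[226,260]],[.12]*2); print('pins',b, b.mean(0), np.degrees(np.arctan2(*(b[0]-b[1])[[1,0]])-np.arctan2(97,55)))
names=dict(jar=(287,198,.045),dish=(280,267,.01),flask=(263,138,.16),erl=(321,145,.12),beak=(92,228,.05),wash=(467,219,.16))
for k,v in names.items(): print(k,ray(s,[v[:2]],[v[2]]).round(3))
```

```text
Traceback (most recent call last):
  File "h.py", line 10, in ray
    d=np.c_[p,np.ones(len(p))]@np.array(s['rotation']).T; e=np.array(s['eye'])
      ~~~~~~~~~~~~~~~~~~~~~~~~^~~~~~~~~~~~~~~~~~~~~~~~~~
ValueError: matmul: Input operand 1 has a mismatch in its core dimension 0, with gufunc signature (n?,k),(k,m?)->(n?,m?) (size 4 is different from 3)
```

```bash
sed -i "s/np.array(s\['rotation'\])/R.from_quat(s['rotation']).as_matrix()/" h.py
cat > m1.py <<'E'
from h import *
s=load('top0.png'); im=cv2.imread('pics/top0.png'); g=im.max(2)
def blob(x0,y0,x1,y1,t):
    m=(g[y0:y1,x0:x1]<t).astype(np.uint8); n,l,st,c=cv2.connectedComponentsWithStats(m); k=1+st[1:,4].argmax()
    yy,xx=np.where(l==k); return np.c_[xx+x0,yy+y0].astype(np.float32)
def rect(P):
    r=cv2.minAreaRect((P[:,:2]*1000).astype(np.float32)); return r
m=blob(300,195,430,310,50); P=ray(s,m,[.003]*len(m)); print('mat',rect(P),P.mean(0))
m=blob(162,228,215,252,70); P=ray(s,m,[.163]*len(m)); print('bar',rect(P),P.mean(0),m.min(0),m.max(0))
b=ray(s,[[154,221],[226,260]],[.12]*2); print('pins',b, b.mean(0), np.degrees(np.arctan2(*(b[0]-b[1])[[1,0]])-np.arctan2(97,55)))
names=dict(jar=(287,198,.045),dish=(280,267,.01),flask=(263,138,.16),erl=(321,145,.12),beak=(92,228,.05),wash=(467,219,.16))
for k,v in names.items(): print(k,ray(s,[v[:2]],[v[2]]).round(3))
E
python3 m1.py
```

```text
mat ((476.23651123046875, -252.92279052734375), (251.8121337890625, 210.20281982421875), 79.13207244873047) [ 0.48421368 -0.26561823  0.003     ]
bar ((505.97869873046875, 247.08094787597656), (83.30254364013672, 10.44894027709961), 89.95604705810547) [0.50709967 0.24740321 0.163     ] [171. 238.] [203. 242.]
pins [[0.55988273 0.3452571  0.12      ]
 [0.45442839 0.14936652 0.12      ]] [0.50715556 0.24731181 0.12      ] 1.2586424813539083
jar [[ 0.634 -0.016  0.045]]
dish [[0.436 0.004 0.01 ]]
flask [[0.78 0.05 0.16]]
erl [[ 0.771 -0.109  0.12 ]]
beak [[0.547 0.537 0.05 ]]
wash [[ 0.562 -0.487  0.16 ]]
```

Emit:
send_rows --commands "85 0 0 -1 -1;85 0 0 -1 -1;85 0 0 -1 -1;85 0 0 0 -1;85 0 0 0 -1;85 0 0 0 -1;85 0 0 0 -1;85 0 0 0 -1;85 0 0 0 -1;85 0 0 0 -1;85 0 0 0 -1;85 0 0 0 -1;85 0 0 0 -1;85 0 0 0 -1;85 0 0 0 -1;85 0 0 0 -1;85 0 0 0 -1;85 0 0 0 -1;85 0 0 0 -1;85 0 0 0 -0.3"

```text
t: 1.77
tcp_pos: [0.1436, -0.6078, 0.2783]
tool_rot: [0.703, 0.711, 0.0, -0.001]
force: [0.8, 0.5, 0.1]
finger_gap: 0.997
gripper_force: 0.0
```

Emit:
send_rows --commands "85 1 1 0 0;85 1 1 0 0;85 1 1 0 0;85 1 1 0 0;85 1 1 0 0;85 1 1 0 0;85 1 1 0 0;85 1 1 0 0;85 1 1 0 0;85 1 1 0 0;85 1 1 0 0;85 1 1 0 0;85 1 1 0 0;85 1 1 0 0;85 1 1 0 0;85 1 1 0 0;85 1 1 0 0;85 1 1 0 0;85 1 0 0 0;85 1 0 0 0"

```text
t: 3.43
tcp_pos: [0.5011, -0.204, 0.2785]
tool_rot: [0.704, 0.71, 0.0, -0.0]
force: [-0.7, -0.2, 0.2]
finger_gap: 0.998
gripper_force: 0.0
```

Emit:
send_rows --commands "85 1 0 0 0;85 1 0 0 0;85 1 0 0 0;85 1 0 0 0;85 1 0 0 0;85 1 0 0 0;85 1 0 0 0;85 1 0 0 0;85 1 0 0 0;85 1 0 0 0;85 1 0 0 0;85 1 0 0 0;85 1 0 0 0;85 1 0 0 0;85 1 0 0 0;85 1 0 0 0;85 1 0 0 0;85 1 0 0 0;85 1 0 0 0;85 1 0 0 0"

```text
t: 5.1
tcp_pos: [0.4965, 0.1957, 0.2787]
tool_rot: [0.705, 0.71, -0.0, -0.0]
force: [-0.1, -0.2, 0.3]
finger_gap: 0.997
gripper_force: 0.0
```

Run:
```python
from h import *
s=load('top0.png'); c=ray(s,[(331,211),(416,226),(405,298),(319,281)],[.003]*4); print(c,c.mean(0))
e=lambda a,b:np.degrees(np.arctan2(*(c[a]-c[b])[[1,0]]));print(e(0,1)-90,e(3,2)-90,e(0,3),e(1,2))
q=readout.sense(); print(q['t'],q['tcp_pos'],q['q'],R.from_quat(q['tool_rot']).as_matrix()[:,0])
w=snap('wrist','w1.png'); print(proj(w,[[.507,.247,.165]]),w['eye'],w['rotation'])
```

```text
[[ 0.60088548 -0.14756752  0.003     ]
 [ 0.55644579 -0.39773128  0.003     ]
 [ 0.34686597 -0.35901144  0.003     ]
 [ 0.39508845 -0.11009875  0.003     ]] [ 0.47482142 -0.25360225  0.003     ]
-10.07307985025092 -10.964230786551568 -10.318625222241685 -10.467360486611707
5.1 [0.49650425 0.19572392 0.27869052] [1.65958552e-01 3.35318493e-01 1.58598184e+00 4.60244862e-05
 1.22088551e+00 1.58621084e-01] [-7.32162753e-03  9.99973195e-01 -5.10155377e-05]
[[293.3600163  133.98282659]] [0.49569288 0.2650427  0.43274968] [9.90787342e-01 3.56229892e-03 4.43033907e-04 1.35379307e-01]
```

View pics/w1.png

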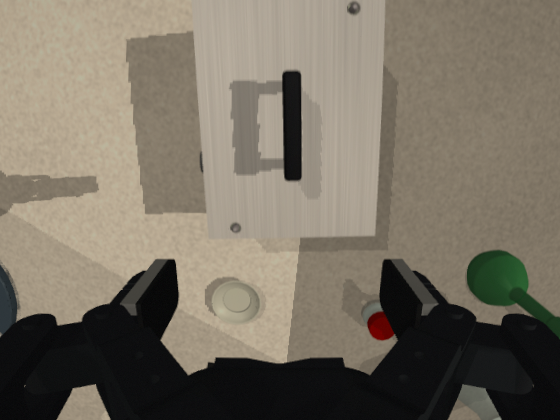

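The wrist picture shows the bar running from (292,71) to (292,180), with the pins at (353,8) and (236,228). The jaws straddle the bar's line.

```bash
cat > bar.py <<'E'
from h import *
s=load('w1.png'); im=cv2.imread('pics/w1.png').max(2)
m=(im[60:190,278:306]<60); yy,xx=np.where(m); p=np.c_[xx+278,yy+60]; P=ray(s,p,[.165]*len(p))
print(cv2.minAreaRect((P[:,:2]*1000).astype(np.float32)),P.mean(0))
b=ray(s,[[353,8],[236,228]],[.12]*2); print(b,b.mean(0),np.degrees(np.arctan2(*(b[0]-b[1])[[1,0]])-np.arctan2(97,55)))
E
python3 bar.py
```

```text
((505.3096008300781, 252.0275421142578), (13.344624519348145, 80.10391998291016), 1.2339342832565308) [0.5056808  0.25366041 0.165     ]
[[0.55687098 0.34869567 0.12      ]
 [0.45562725 0.15514241 0.12      ]] [0.50624911 0.25191904 0.12      ] 1.940543842858864
```

Emit:
send_rows --commands "85 1 0.4 0 -0.3;85 1 0.1 0 0;85 0.8 0 0 0;85 0 0 1 0;85 0 0 1 0;85 0 0 1 0;85 0 0 1 0;85 0 0 1 0;85 0 0 1 0;85 0 0 0.6 0;85 0 0 0 0;85 0 0 0 0"

```text
t: 6.15
tcp_pos: [0.5053, 0.2505, 0.1463]
tool_rot: [0.697, 0.717, -0.001, -0.0]
force: [0.8, -1.3, 0.5]
finger_gap: 0.996
gripper_force: 0.0
```

Emit:
send_rows --commands "0 0 0 0 0;0 0 0 0 0;0 0 0 0 0;0 0 0 0 0;0 0 0 0 0;0 0 0 0 0;0 0 0 0 0;0 0 0 0 0" --grip_force 60

```text
t: 6.82
tcp_pos: [0.506, 0.2509, 0.1476]
tool_rot: [0.697, 0.717, 0.0, 0.0]
force: [-0.0, -0.0, 5.1]
finger_gap: 0.135
gripper_force: 58.8
```

Emit:
send_rows --commands "0 0 0 -0.2 0;0 0 0 -0.3 0;0 0 0 -0.4 0;0 0 0 -0.5 0;0 0 0 -0.5 0;0 0 0 -0.5 0;0 0 0 -0.5 0;0 0 0 -0.5 0;0 0 0 -0.3 0;0 0 0 -0.2 0;0 0 0 0 0"

```text
t: 7.73
tcp_pos: [0.5062, 0.251, 0.2261]
tool_rot: [0.697, 0.717, 0.001, 0.001]
force: [0.5, 0.9, -4.1]
finger_gap: 0.135
gripper_force: 58.8
```

Run:
```python
from h import *
q=readout.sense(); print(q['t'],q['tcp_pos'],q['force'],q['ft_torque'],q['finger_gap'])
snap('scene','s1.png')
```

```text
7.7333 [0.5061775  0.25101112 0.22610684] [ 0.47653924  0.87523775 -4.06076992] [0.10567344 0.00257463 0.02661236] 0.13483326720693195
```

View pics/s1.png

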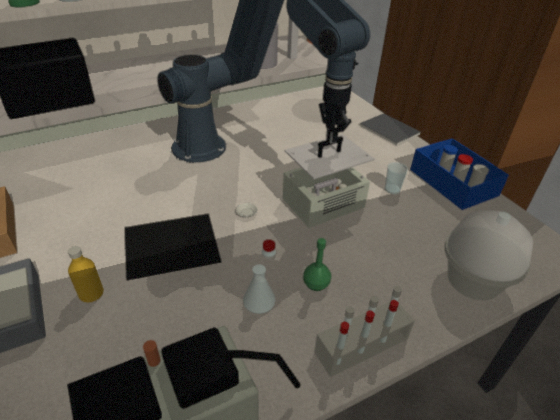

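The cover hangs level above the warmer, around (328,155), and the carrier shows inside. Next I carry it to the mat.

Emit:
send_rows --commands "0 -0.3 0 0 0;0 -0.6 -0.1 0 0;0 -0.9 -0.1 0 0;0 -1 -0.1 0 0;0 -1 -0.1 0 0;0 -1 -0.1 0 0;0 -1 -0.1 0 0;0 -1 -0.1 0 0;0 -1 -0.1 0 0;0 -1 -0.1 0 0;0 -1 -0.1 0 0;0 -1 -0.1 0 0;0 -1 -0.1 0 0;0 -1 -0.1 0 0;0 -1 -0.1 0 0;0 -1 -0.1 0 0;0 -1 -0.1 0 0;0 -1 -0.1 0 0;0 -1 -0.1 0 0;0 -1 -0.1 0 0"

```text
t: 9.45
tcp_pos: [0.4773, -0.1276, 0.2244]
tool_rot: [0.697, 0.717, -0.0, -0.001]
force: [-0.6, 0.3, -3.2]
finger_gap: 0.131
gripper_force: 58.8
```

Emit:
send_rows --commands "0 -1 -0.1 0 0;0 -1 -0.1 0 0;0 -1 -0.1 0 0;0 -1 -0.1 0 0;0 -1 -0.1 0 0;0 -0.8 0 0 0.3;0 -0.4 0 0 0.6;0 -0.2 0 0 0.6;0 0 0 0.3 0.6;0 0 0 0.5 0.6;0 0 0 0.5 0.3;0 0 0 0.5 0;0 0 0 0.5 0;0 0 0 0 0"

```text
t: 10.62
tcp_pos: [0.4705, -0.2532, 0.1764]
tool_rot: [0.768, 0.641, -0.001, -0.003]
force: [0.4, 0.4, -4.2]
finger_gap: 0.133
gripper_force: 58.9
```

Run:
```python
from h import *
q=readout.sense(); Rm=R.from_quat(q['tool_rot']).as_matrix(); print(q['t'],q['tcp_pos'],q['force'],q['ft_torque'],Rm.round(3), np.degrees(np.arctan2(Rm[1,0],Rm[0,0])))
s=snap('wrist','w2.png'); print(proj(s,[(.601,-.148,.003),(.556,-.398,.003),(.347,-.359,.003),(.395,-.11,.003)]))
```

```text
10.6167 [ 0.47048651 -0.25324423  0.17636845] [ 0.35053212  0.4423611  -4.19733046] [0.04571202 0.02980264 0.01517782] [[ 0.179  0.984 -0.004]
 [ 0.984 -0.179  0.003]
 [ 0.003 -0.005 -1.   ]] 79.69897856981443
[[403.02096364  45.14615497]
 [382.18855149 300.18932225]
 [184.57778517 299.06933749]
 [168.16269579  44.34205647]]
```

View pics/w2.png

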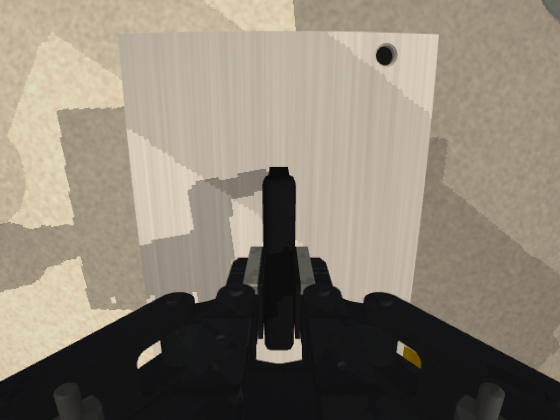

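Emit:
send_rows --commands "0 0 0.25 0.5 0;0 0 0 0.9 0;0 0 0 1 0;0 0 0 1 0;0 0 0 1 0;0 0 0 0.8 0;0 0 0 0.5 0;0 0 0 0.3 0;0 0 0 0.2 0;0 0 0 0.1 0;0 0 0 0.1 0;0 0 0 0 0;0 0 0 0 0"

```text
t: 11.75
tcp_pos: [0.4774, -0.2556, 0.0515]
tool_rot: [0.768, 0.641, 0.0, 0.001]
force: [-0.2, 0.3, -3.7]
finger_gap: 0.135
gripper_force: 58.9
```

Emit:
send_rows --commands "0 0 0 0.15 0;0 0 0 0.1 0;0 0 0 0.1 0;0 0 0 0.05 0;0 0 0 0 0;0 0 0 0 0"

```text
t: 12.25
tcp_pos: [0.4769, -0.2552, 0.0428]
tool_rot: [0.768, 0.641, -0.0, -0.0]
force: [1.1, -0.6, -4.7]
finger_gap: 0.134
gripper_force: 58.9
```

Emit:
send_rows --commands "0 0 0 0.05 0;0 0 0 0.05 0;0 0 0 0 0;0 0 0 0 0"

```text
t: 12.58
tcp_pos: [0.4769, -0.2552, 0.0409]
tool_rot: [0.768, 0.641, -0.0, -0.0]
force: [-0.4, 0.8, -4.2]
finger_gap: 0.135
gripper_force: 58.9
```

Emit:
send_rows --commands "0 0 0 0.05 0;0 0 0 0.05 0;0 0 0 0 0;0 0 0 0 0"

```text
t: 12.92
tcp_pos: [0.477, -0.2553, 0.0406]
tool_rot: [0.768, 0.641, 0.0, 0.0]
force: [-1.7, 1.8, 6.6]
finger_gap: 0.133
gripper_force: 60.4
```

Emit:
send_rows --commands "30 0 0 0 0;60 0 0 0 0;85 0 0 0 0;85 0 0 0 0;85 0 0 0 0;85 0 0 0 0;85 0 0 -0.3 0;85 0 0 -0.6 0;85 0 0 -1 0;85 0 0 -1 0;85 0 0 -1 0;85 0 0 -1 0;85 0 0 -1 -1;85 0 0 -1 -1;85 0 0 -1 -0.7;85 0 0 -1 0;85 0 0 -1 0;85 0 0 -1 0;85 0 0 -1 0;85 0 0 0 0"

```text
t: 14.58
tcp_pos: [0.4789, -0.2567, 0.2814]
tool_rot: [0.704, 0.71, 0.0, 0.004]
force: [0.4, -0.0, 0.6]
finger_gap: 0.994
gripper_force: 0.0
```

Emit:
send_rows --commands "85 1 0.1 0 0;85 1 0.1 0 0;85 1 0.1 0 0;85 1 0.1 0 0;85 1 0.1 0 0;85 1 0.1 0 0;85 1 0.1 0 0;85 1 0.1 0 0;85 1 0.1 0 0;85 1 0.1 0 0;85 1 0.1 0 0;85 1 0.1 0 0;85 1 0.1 0 0;85 1 0.1 0 0;85 1 0.1 0 0;85 1 0.1 0 0;85 1 0.1 0 0;85 1 0.1 0 0;85 1 0.1 0 0;85 1 0.1 0 0"

```text
t: 16.25
tcp_pos: [0.5128, 0.146, 0.276]
tool_rot: [0.704, 0.71, -0.001, -0.001]
force: [0.5, -0.6, -1.1]
finger_gap: 0.996
gripper_force: 0.0
```

Emit:
send_rows --commands "85 1 0 0 0;85 0.5 0 0 0;85 0 0 0 0;85 0 0 0 0"

```text
t: 16.58
tcp_pos: [0.5128, 0.1749, 0.2764]
tool_rot: [0.704, 0.71, -0.001, -0.0]
force: [0.0, -0.7, -0.3]
finger_gap: 0.991
gripper_force: 0.0
```

Run:
```python
from h import *
q=readout.sense(); Rm=R.from_quat(q['tool_rot']).as_matrix(); print(q['t'],q['tcp_pos'],np.degrees(np.arctan2(Rm[1,0],Rm[0,0])))
snap('wrist','w3.png'); a=snap('top','t2.png')
```

```text
16.5833 [0.51284858 0.17490333 0.27637493] 90.54882231186069
```

View pics/w3.png

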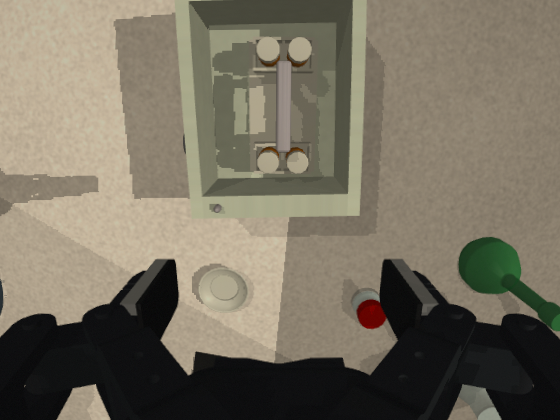

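View pics/t2.png

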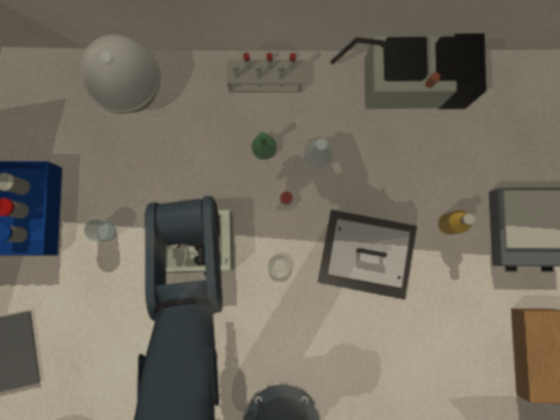

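The cover lies flat and centred on the mat, at (367,254) in the top view. The wrist view shows the carrier bar from (284,62) to (284,152), with four caps at (268,50), (299,50), (268,158) and (297,159).

Run:
```python
from h import *
s=load('w3.png'); im=cv2.cvtColor(cv2.imread('pics/w3.png'),cv2.COLOR_BGR2GRAY).astype(int)
for r in (72,85,100,115,130,142): print(r,im[r,268:302].tolist())
c=ray(s,[(284.5,62),(284,152)],[.099]*2); d=c[0]-c[1]; print(c,c.mean(0),np.linalg.norm(d),np.degrees(np.arctan2(d[1],d[0])))
c=ray(s,[(268,50),(299,50),(268,158),(297,159)],[.077]*4); d=c[0]+c[1]-c[2]-c[3];print(c,c.mean(0),np.degrees(np.arctan2(d[1],d[0])))
```

```text
72 [75, 77, 75, 76, 75, 76, 75, 76, 75, 98, 118, 138, 142, 142, 138, 139, 143, 146, 144, 142, 147, 145, 140, 88, 76, 76, 76, 75, 75, 71, 70, 70, 71, 71]
85 [119, 119, 120, 119, 119, 119, 119, 119, 88, 100, 119, 139, 142, 142, 138, 141, 144, 147, 143, 144, 148, 146, 138, 103, 101, 101, 101, 100, 101, 101, 101, 101, 101, 103]
100 [119, 119, 119, 119, 120, 120, 119, 119, 90, 104, 121, 140, 142, 141, 139, 142, 145, 146, 144, 145, 146, 144, 131, 110, 108, 101, 101, 101, 101, 101, 101, 100, 101, 102]
115 [119, 119, 119, 119, 119, 118, 119, 118, 93, 106, 123, 137, 141, 142, 140, 142, 145, 145, 144, 147, 146, 143, 120, 117, 118, 118, 118, 118, 118, 119, 117, 118, 118, 118]
130 [118, 118, 118, 119, 118, 118, 118, 108, 92, 109, 126, 137, 139, 139, 140, 143, 145, 147, 144, 147, 146, 144, 118, 117, 118, 118, 118, 118, 118, 118, 118, 118, 118, 116]
142 [87, 88, 88, 88, 88, 88, 88, 83, 89, 110, 128, 137, 139, 140, 140, 141, 143, 143, 145, 147, 145, 142, 100, 79, 79, 78, 79, 87, 88, 88, 89, 80, 79, 80]
[[0.51662021 0.28612382 0.099     ]
 [0.51721869 0.20474627 0.099     ]] [0.51691945 0.24543505 0.099     ] 0.08137975305340243 90.42136876168611
[[0.50102036 0.29972929 0.077     ]
 [0.53065232 0.30003486 0.077     ]
 [0.50128757 0.19583422 0.077     ]
 [0.53097034 0.19509717 0.077     ]] [0.51598265 0.24767388 0.077     ] 90.1605648211124
```

Emit:
send_rows --commands "45 1 0.2 0 0;45 1 0 0 0;45 1 0 0 0;45 0.5 0 0 0;45 0 0 1 0;45 0 0 1 0;45 0 0 1 0;45 0 0 1 0;45 0 0 1 0;45 0 0 0.6 0;45 0 0 0 0;45 0 0 0 0;45 0 0 0 0"

```text
t: 17.77
tcp_pos: [0.5176, 0.2447, 0.1657]
tool_rot: [0.704, 0.71, 0.001, 0.0]
force: [0.6, 0.3, -0.5]
finger_gap: 0.526
gripper_force: 0.0
```

Run:
```python
from h import *
q=readout.sense(); print(q['tcp_pos'],q['finger_gap'])
s=snap('wrist','w4.png'); print(proj(s,[(.5165,.286,.099),(.5165,.206,.099)]))
```

```text
[0.51762053 0.24469432 0.16574071] 0.5262129648255508
[[277.65743898 154.77974887]
 [276.88485007 269.3636778 ]]
```

View pics/w4.png

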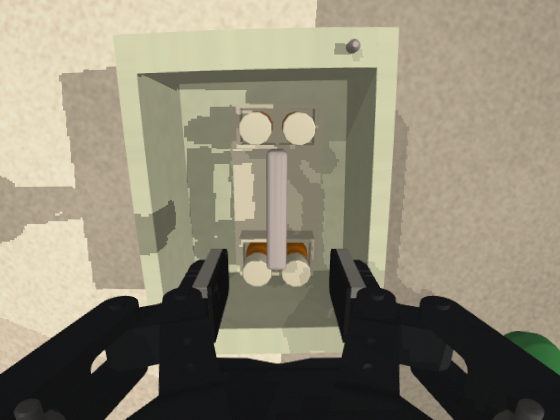

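The bar runs from (277,151) to (277,270), as predicted, with the jaws straddling it. I'll go down and grip.

Emit:
send_rows --commands "45 0 0 0.6 0;45 0 0 0.8 0;45 0 0 0.8 0;45 0 0 0.8 0;45 0 0 0.6 0;45 0 0 0.4 0;45 0 0 0.2 0;45 0 0 0 0;45 0 0 0 0;30 0 0 0 0;25 0 0 0 0;20 0 0 0 0;15 0 0 0 0;10 0 0 0 0;0 0 0 0 0;0 0 0 0 0;0 0 0 0 0;0 0 0 0 0" --grip_force 60

```text
t: 19.32
tcp_pos: [0.5162, 0.2451, 0.0814]
tool_rot: [0.704, 0.71, -0.0, -0.0]
force: [-2.6, 1.0, 5.1]
finger_gap: 0.131
gripper_force: 58.8
```

Emit:
send_rows --commands "0 0 0 -0.1 0;0 0 0 -0.2 0;0 0 0 -0.3 0;0 0 0 -0.4 0;0 0 0 -0.4 0;0 0 0 -0.4 0;0 0 0 -0.4 0;0 0 0 -0.4 0;0 0 0 -0.5 0;0 0 0 -0.5 0;0 0 0 -0.5 0;0 0 0 -0.5 0;0 0 0 -0.5 0;0 0 0 -0.5 0;0 0 0 -0.5 0;0 0 0 -0.5 0;0 0 0 -0.5 0;0 0 0 -0.4 0;0 0 0 -0.3 0;0 0 0 -0.2 0"

```text
t: 20.98
tcp_pos: [0.517, 0.2452, 0.2419]
tool_rot: [0.704, 0.71, 0.0, 0.0]
force: [1.0, -0.6, -3.1]
finger_gap: 0.135
gripper_force: 58.6
```

Emit:
send_rows --commands "0 0 0 -0.2 0;0 0 0 -0.1 0;0 0 0 0 0;0 0 0 0 0;0 0 0 0 0;0 0 0 0 0;0 0 0 0 0;0 0 0 0 0"

```text
t: 21.65
tcp_pos: [0.5167, 0.2451, 0.2467]
tool_rot: [0.704, 0.71, -0.0, -0.0]
force: [-0.2, 0.8, -3.4]
finger_gap: 0.135
gripper_force: 58.6
```

Run:
```python
from h import *
q=readout.sense(); print(q['t'],q['tcp_pos'],q['force'],q['ft_torque'],q['qd'].round(3))
snap('wrist','w5.png'); s=snap('scene','s5.png')
a=cv2.imread('pics/w5.png'); b=cv2.imread('pics/s5.png')[90:230,260:400]
cv2.imwrite('pics/c5.png',np.hstack([cv2.resize(a,(400,300)),cv2.resize(b,(300,300),interpolation=cv2.INTER_CUBIC)]))
```

```text
21.65 [0.51666816 0.24508283 0.24667068] [-0.20809927  0.83787975 -3.39405172] [ 0.02152806 -0.00644905  0.01470386] [ 0.002 -0.002 -0.001  0.001 -0.003 -0.003]
```

View pics/c5.png

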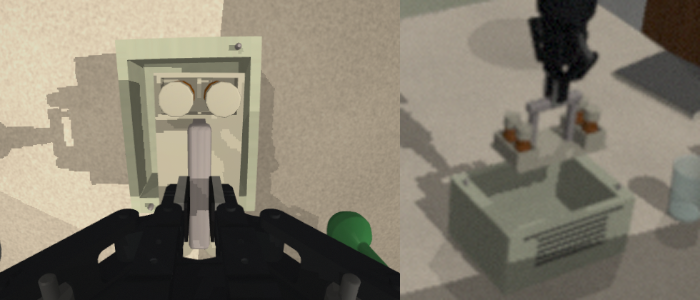

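The carrier hangs level above the warmer with all four vials upright: caps at (177,98) and (222,98) in the wrist view, both pairs visible in the scene crop. Its underside is about 75 mm above the rim and it is still, so I'm handing in.

```bash
python3 -c "
from station import sign_off; print(sign_off())"
```

```text
the job is handed in; nothing more can be done
None
```

The job is handed in: the cover lies flat in the middle of the mat, and the arm is holding the carrier level and still about 75 mm above the warmer's rim, with all four vials in their pockets.

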